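Rock the tube block out of the dry-bath heater

TASK

Free the aluminium tube block from the bench heater: draw the forked keeper all the way back off it, then take the block by its black grip and rock it from side to side until both spring catches let go. Do not just pull: the heater has to stay standing flat on the bench where it is, and the other things on the bench are to be left alone. Finish still holding the block in the gripper, level and at rest, just clear above its well (a few centimetres at most over the heater's top).

Things in the scene. Friction and masses are not known exactly. Their poses are not given: they have to be found in the camera images.
- heater: Dry-bath heater, a loose white-topped box on rubber feet, 180 (x) by 220 (y) by 60 mm high, 1.4 kg. Origin: centre of its underside; x points from its control panel to its back, y to its left, z up. The block sits in a well in its top; the two sprung catches together hold the block harder (about 42 N) than the heater weighs, so a straight pull lifts or tips the heater.
- well (a point): Centre of the floor of the heater's well: 35 mm in front of the heater's origin (x = -35 mm, y = 0) and 44 mm above it. The well is 64 (x) by 60 (y) mm and 16 mm deep to the heater's top, 1 to 2 mm wider than the block all round. Axes as the heater's.
- catch_left (a joint): Sprung steel catch in the well's left (+y) wall: a round bar 6 mm thick, 38 mm long in x, axis 8 mm above the well floor, reaching 2.5 mm in over the rib at the block's foot. 0 = fully in, up to 0.006 m pushed back. Takes about 21 N of lift at that edge to pass; it then snaps in below the rib and holds that edge up, 11 mm above the well floor.
- catch_right (a joint): The same catch in the right (-y) wall. How it frees: tilt the block 12 to 16 degrees about the heater's x axis, turning on one lower edge, so the other edge rises past its catch; then tilt it back about that raised edge, to level and some 5 degrees beyond, so the second edge rises past its own. Then it lifts out.
- keeper (a joint): Steel forked keeper, 5 mm thick, underside 76 mm above the heater's origin, in a guide along the heater's x. Its two prongs straddle the block's grip 2 mm above the block's top; prong tips 66 mm in front of the heater's origin at 0. 0 = fully over the block, 0.060 m = stop, drawn back towards the heater's +x, clear of the block. Slides with about 1.5 N and stays where left.
- keeper_knob (a point): Middle of the keeper's upright round black knob: 18 mm across, 34 mm tall, this point 17 mm above its foot and 17 mm below its top. It is 98 mm above the heater's origin, and 30 mm plus the joint value behind it (+x).
- block: Aluminium tube block, 0.2 to 0.4 kg: 60 (x) by 52 (y) by 30 mm high, a 3 mm rib along the foot of its left and right sides (58 mm over the ribs; ribs 6 mm high, top edge rounded, underside square). Origin: centre of its underside, on the well floor at the start; axes as the heater's when seated.
- block_grip (a point): Centre of the upright black grip on the block's top: 34 (x) by 18 (y) mm, 52 mm tall, from 30 to 82 mm above the block's origin; this point is 60 mm above that origin. Take it from above with the fingers on its left and right (y) faces, firmly.
- amber_bottle: Bystander: amber glass bottle 48 mm across, 100 mm tall, standing close to the heater's left side. Origin at its foot.
- tube_rack: Bystander: white tube rack 110 by 50 mm, 66 mm high with its tubes, standing close to the heater's right side. Origin under its centre.
- beaker: Bystander: glass beaker 70 mm across, 90 mm tall. Origin at its foot.
- white_jar: Bystander: white jar 56 mm across, 60 mm tall. Origin at its foot.
- tip_box: Bystander: clear box 120 by 80 by 55 mm. Origin under its centre.
- spatula: Bystander: slim steel lab spatula, about 165 mm long, lying flat.
- solvent_can: Bystander: metal can 60 mm across, 110 mm tall. Origin at its foot.
Mind the look-alikes: they are no part of the job. What is shaped like the block but green or pink is not meant.

How it is judged:
By the outcome, as a careful person would: the job done as asked, in the order asked, and still so for the second after the job is handed in, while the arm keeps its last pose, push and grip.
It also fails if it takes over 58 s, if anything falls off the work surface, if the arm or the gripper's body presses on something with over 40 N, if the wrist force passes 120 N, or if a joint passes its speed limit or range.

ROBOT

A 7-joint arm with a two-finger parallel gripper is mounted at the origin on the work surface. World frame = base frame: x ahead of the robot, y to its left, z up, the work surface at z = 0. Lengths are in mm, angles in rad, forces in N, time in s.
With the tool pointing down it reaches from about 400 to 875 mm from the base axis. Payload 4.4 kg.
Tool frame: the origin (TCP) lies midway between the tips of the shut fingers; the grasp point (between the pads) lies 19 mm behind it; z points along the fingers, y is the line along which they close (so a half turn about z gives the same grasp; the last joint's range is limited). The gripper opens to 85 mm and grips with 20 to 120 N. Pads are 22 mm wide; open, the fingers measure 114 mm over their backs; the gripper's body (76 mm by 85 mm) begins 54 mm behind the grasp point. The pads swing forward as they close: fully open they stand 13 mm farther back than shut.
Start: joints at [-1.312, 0.628, 0.038, 1.517, -0.027, 0.996, -0.02], TCP at [207.404, 616.037, 231.313] pointing down, gripper open.
Joint ranges: [-3.06, 3.06], [-0.37, 2.12], [-1.25, 1.32], [0.18, 2.47], [-1.1, 4.24], [0.23, 1.98], [-2.94, 2.94]. Speed limits (rad/s): [2.57, 2.57, 3.14, 3.14, 3.14, 3.14, 3.14].

INTERFACE

Orientations are given as [roll, pitch, yaw] about the fixed x, y, z axes, in that order (R = Rz(yaw) Ry(pitch) Rx(roll)).
In Python, from cell import ctrl gives the robot as it stands. The module is installed in compiled form; this text tells all that it offers.
- The arm moves only by the tool step_arm, never from a script. Its argument "commands" is one flat list of numbers, 7 for each row, row after row: the shift along the tool's x, y, z in cm, then the turn, a rotation vector about the tool's x, y, z in rad, then the opening, from 0 (shut) to 1 (fully open). A call has 1 to 10 rows; each row is the pose to reach, as a shift and turn from the pose commanded when the call began, along the tool's axes at that moment; what a row does not reach only later rows make up. A row lasts 1/10 s, in which the tool goes at most 50 mm and 8.59 degrees, less where a joint would pass 70% of its speed; a pose out of reach is approached as far as the arm can. A call with a gripper value outside its range is refused whole. The fingers move at their own pace and stop on an object; the grip force is fixed at half the most. Time passes only in rows, so rows that repeat a pose let the fingers close. It gives the time, the measured TCP pose, the force, the opening and the grip force at its end, in the units of the state.
- ctrl.read_state(): the state, without advancing time (a new reading comes with each control period).
- ctrl.get_image(name): name is "scene" or "top"; returns a dict with "image" (480x640x3 uint8, red, green, blue), "range_z" (480x640 float32, mm along the optical axis (not along the pixel's ray), 0 where there is no reading), "vfov" (degrees; the focal length in pixels is half the picture's height over the tangent of half this angle, whatever the lens; pixels are square), "cx", "cy" (the principal point, pixels), "world_to_cam" (4x4, takes a point from world to camera coordinates). Camera axes: x right, y down, z forward; pixel columns grow to the right and rows downward; lengths in mm; the calibration is good to about 2 mm. A picture is of the moment at which its call begins.
- ctrl.finish_job(): hands the job in; it is judged then, once.
The state is a dict: "clock": time; "qpos": joint angles; "qd": joint speeds; "tau": joint torques, N m; "eef_pos": TCP position; "tool_rot": TCP orientation; "force": force on the tool from outside, world axes, zero at the start; "torque": the same for the moment, N m; "width": finger opening in mm; "gripper_force": force on a finger pad.
Only numpy, scipy, OpenCV 4.12 (cv2) and the standard library are available. Lean on these libraries where they do the work, as an engineer would, in place of code of your own. Each camera call takes 0.05 s, during which the arm holds its last target. There are 200 camera calls.

## Working session

There is one attempt and no reset: what is moved stays moved. The work goes in short steps, Python scripts to look and compute and a tool call to move; the robot and the scene stay as the last step left them, time stands still between calls to the robot, and variables do not carry over. Pictures are saved under pics/ and viewed, at most 10 in all, crops included, and the job is handed in when it is done.

Besides the shell and the picture viewer there is one more tool, called in YAML: its name, and indented under it one key for each argument. step_arm: Moves the arm, as the interface text tells. Its arguments: {"type":"object","properties":{"commands":{"type":"array"}},"required":["commands"]}

```bash
mkdir -p pics; cat > h.py <<'E'
import numpy as np, cv2
from cell import ctrl
def grab(n,f=None):
    d=ctrl.get_image(n)
    if f: cv2.imwrite('pics/'+f,d['image'][:,:,::-1])
    return d
def foc(d): return 240/np.tan(np.radians(d['vfov'])/2)
def ray(d,u,v):
    T=np.array(d['world_to_cam']);R=T[:3,:3];c=-R.T@T[:3,3]
    return c,R.T@np.array([(u-d['cx'])/foc(d),(v-d['cy'])/foc(d),1])
def plane(d,u,v,z):
    c,r=ray(d,u,v);return c+r*(z-c[2])/r[2]
def pt(d,u,v):
    c,r=ray(d,u,v);return c+r*d['range_z'][int(v),int(u)]
def cloud(d):
    T=np.array(d['world_to_cam']);R=T[:3,:3];c=-R.T@T[:3,3]
    v,u=np.mgrid[:480,:640];z=d['range_z']
    P=np.stack([(u-d['cx'])/foc(d)*z,(v-d['cy'])/foc(d)*z,z],-1)@R+c
    P[z==0]=np.nan
    return P
def proj(d,p):
    q=np.array(d['world_to_cam'])@np.r_[p,1];return q[:2]/q[2]*foc(d)+[d['cx'],d['cy']]
E
python3 - <<'E'
from h import *
for n in('scene','top'):
    d=grab(n,n+'0.png');print(n,d['vfov'],ray(d,320,240))
s=ctrl.read_state();print(s)
E
```

```text
scene 46.22952970738141 (array([1344.10533295,  255.86415804,  949.4823956 ]), array([-0.69637673, -0.20275208, -0.68850624]))
top 50.94724840209413 (array([ 373.70989052,   -6.10237959, 1160.37562901]), array([ 0.14148991,  0.01164603, -0.98990533]))
{'clock': 0.1, 'qpos': array([-1.31177665,  0.62927521,  0.03845965,  1.51825879, -0.02698414,
        0.99631391, -0.02003353]), 'qd': array([-0.00099419, -0.00127484,  0.00123967, -0.00242976, -0.00284844,
        0.00031332, -0.00115404]), 'tau': array([ 2.56648571e-03, -5.64539158e+01,  1.23014264e+00, -1.93977553e+01,
        1.11817225e-02,  5.42721551e-03, -4.16714317e-05]), 'eef_pos': array([207.24397086, 615.48313773, 230.470298  ]), 'tool_rot': array([-3.13985628e+00,  4.07592802e-05,  2.81673626e+00]), 'force': array([-0.22715948, -0.06990575, -0.19934455]), 'torque': array([0.04023205, 0.05543996, 0.00994107]), 'gripper_force': 0.0, 'width': 85.21247347998903}
```

View pics/scene0.png

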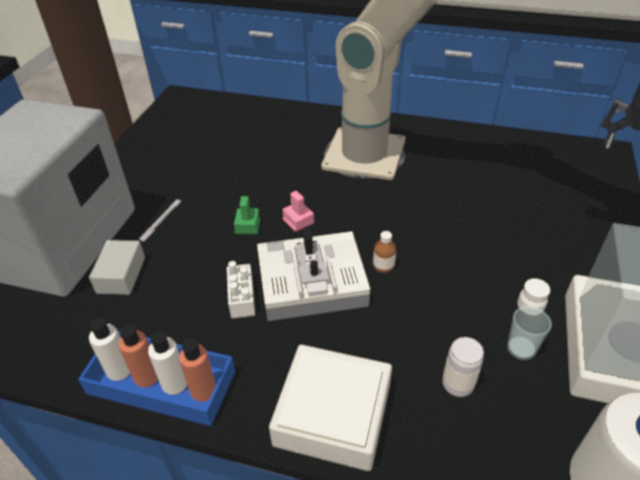

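View pics/top0.png

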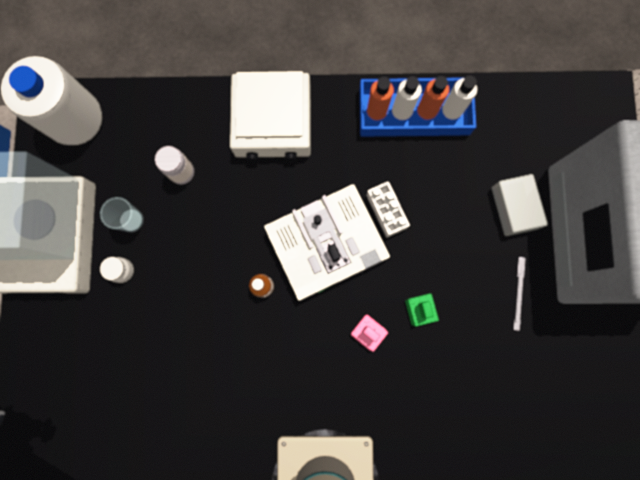

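Scene: heater at (312,272), grip (308,245), knob (314,267), bottle (385,252), rack (239,290). Top: heater (327,241), grip (334,253), knob (317,221), bottle (261,286), rack (388,208). Look-alikes: green block top(423,310)/scene(246,216), and pink block top(370,332)/scene(297,212). I choose the black-gripped block in the heater at top (334,253).

```bash
python3 - <<'E'
from h import *
d=grab('top');im=d['image'];P=cloud(d);h=im.max(2)
m=(np.abs(P[...,2]-60)<7)
m[:180]=0;m[305:]=0;m[:,:255]=0;m[:,395:]=0
n,l,st,c=cv2.connectedComponentsWithStats(m.astype(np.uint8));k=1+np.argmax(st[1:,4]);m=l==k
v,u=np.where(m);print(st[k],np.nanmedian(P[m][:,2]))
# cast on plane z=60
pts=np.array([plane(d,a,b,60)[:2] for a,b in zip(u,v)],np.float32)
r=cv2.minAreaRect(pts);print(r,cv2.boxPoints(r))
for name,lo,hi in(('grip',110,140),('knob',104,125)):
  mm=(P[...,2]>88)&(P[...,2]<140);mm[:190]=0;mm[290:]=0;mm[:,280:]=mm[:,280:];mm[:,:285]=0;mm[:,370:]=0
n,l,st,c=cv2.connectedComponentsWithStats(mm.astype(np.uint8))
for k in range(1,n):
  q=P[l==k];print(st[k],c[k],np.nanmean(q,0),np.nanmax(q[:,2]))
  qq=q[q[:,2]>np.nanmax(q[:,2])-8];print(len(qq),qq.mean(0))
cv2.imwrite('pics/crop1.png',cv2.resize(im[175:310,250:420,::-1],None,fx=4.4,fy=4.4,interpolation=cv2.INTER_CUBIC))
s=grab('scene');cv2.imwrite('pics/crop2.png',cv2.resize(s['image'][215:325,215:405,::-1],None,fx=4.2,fy=4.2,interpolation=cv2.INTER_CUBIC))
E
```

```text
[ 264  185  125  115 6067] 59.93817588433353
((527.8572387695312, -5.955108642578125), (180.18028259277344, 219.71803283691406), 25.116552352905273) [[ 399.6546     55.276573]
 [ 492.91632  -143.66629 ]
 [ 656.0599    -67.18679 ]
 [ 562.79816   131.75607 ]]
[313 215   9  10  70] [316.61428571 219.57142857] [567.32074901  13.12740564 111.55580175] 119.26387400747603
52 [568.59341119  13.13996647 114.74926868]
[327 244  14  19 159] [333.00628931 252.98113208] [494.59141021 -20.66393977 123.00313881] 131.68447845372384
111 [495.74870159 -20.93937033 126.25558737]
```

View pics/crop1.png

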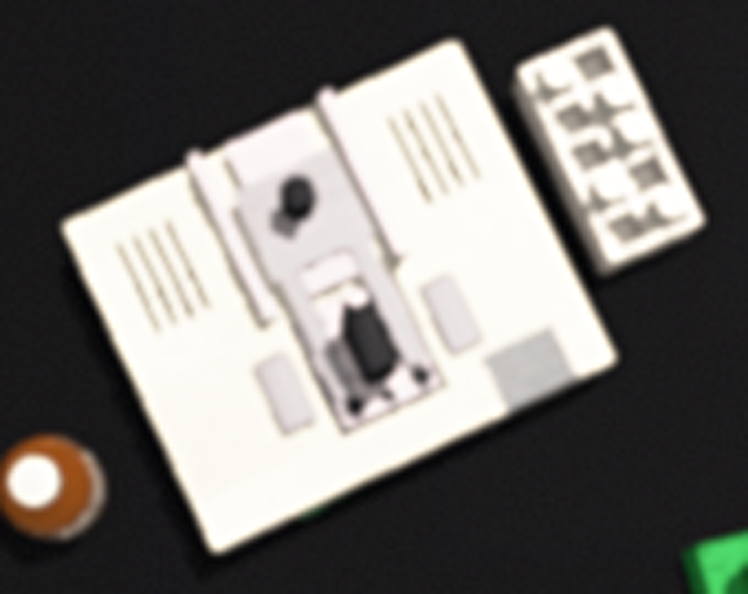

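Crop: choice confirmed. The black grip stands in the forked keeper (crop (370,345)), and the knob is at (297,197). Next I fix the knob with a two-view check and compute the first reach.

```bash
cat >> h.py <<'E'
H=np.array([527.9,-6.0]);A=np.radians(25.1);ex=np.array([np.cos(A),np.sin(A)]);ey=np.array([-ex[1],ex[0]])
def toH(p): return np.array([(p[:2]-H)@ex,(p[:2]-H)@ey])
def W(x,y,z): return np.r_[H+x*ex+y*ey,z]
from scipy.spatial.transform import Rotation as Ro
def delta(p,yaw=A,roll=np.pi):
    s=ctrl.read_state();R=Ro.from_euler('xyz',s['tool_rot']);T=Ro.from_euler('xyz',[roll,0,yaw])
    print('pos',s['eef_pos'].round(1),'rot',s['tool_rot'].round(3),'F',s['force'].round(1),'clk',s['clock'],'w',round(s['width'],1))
    print('shift cm',(R.inv().apply(p-s['eef_pos'])/10).round(2),'rotvec',(R.inv()*T).as_rotvec().round(3))
E
python3 - <<'E'
from h import *
d=grab('top');s=grab('scene')
for n,g in(('top',d),('scene',s)):
  im=g['image'].astype(int);P=cloud(g)
  for nm,x0,zt in(('knob',45,115),('grip',-35,126)):
    c=proj(g,W(x0,0,zt)).astype(int);m=(im.max(2)<70)
    k=np.zeros_like(m);k[c[1]-18:c[1]+22,c[0]-18:c[0]+18]=1
    m&=k.astype(bool)
    _,l,st,ce=cv2.connectedComponentsWithStats(m.astype(np.uint8))
    for j in range(1,len(st)):
      if st[j,4]>15:
        vv,uu=np.where(l==j);
        q=P[l==j]; t=q[(q[:,2]>zt-4)&(q[:,2]<zt+4)]
        print(n,nm,st[j],ce[j].round(1),'plane',toH(plane(g,*ce[j],zt)).round(1),'3d top',len(t),[toH(a).round(0) for a in [t.mean(0)]] if len(t) else '')
delta(W(5,0,200))
E
```

```text
top knob [298 200  17   9  77] [303.5 202.4] plane [88.7 10. ] 3d top 0 
top knob [315 216   6   9  41] [317.  219.9] plane [42.2  0.3] 3d top 33 [array([44., -0.])]
top grip [328 245  12  17 124] [333.4 253. ] plane [-37.1   0.3] 3d top 116 [array([-36.,   0.])]
scene knob [305 244   8  10  68] [308.8 248. ] plane [ 1.6 -1.1] 3d top 0 
scene knob [311 261   7  14  82] [313.8 268. ] plane [61.3 -0.2] 3d top 29 [array([50.,  1.])]
scene grip [288 214  36  40 553] [309. 232.] plane [-36.2   5.6] 3d top 90 [array([-32.,   1.])]
pos [207.4 615.9 231. ] rot [-3.141 -0.     2.817] F [0.2 0.7 0.1] clk 0.3 w 85.3
shift cm [-50.59 -48.36   3.13] rotvec [-0.000e+00  1.000e-03  2.379e+00]
```

View pics/crop2.png

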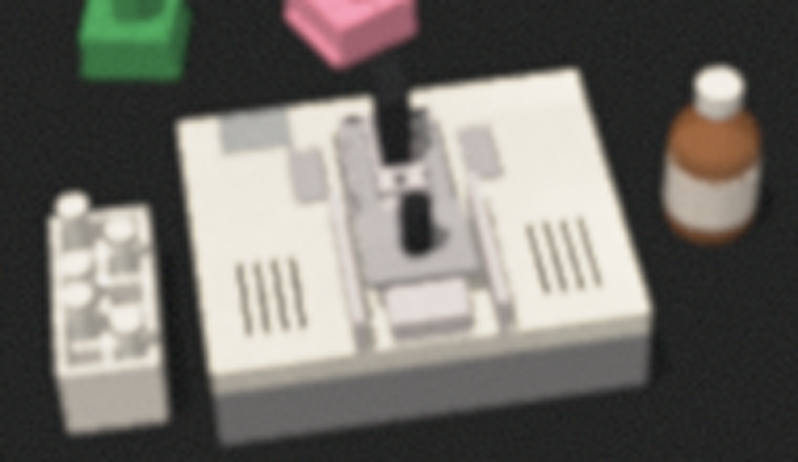

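Crop 2 agrees: the knob (crop (416,222)) is behind the grip, with a guide rail on each side of the keeper. The knob is about 43 mm behind the origin, so the joint is at about 13 mm. I'll go above with the fingers shut.

step_arm:
  commands: [-50.6,-48.4,3.1,0,0,2.379,0,-50.6,-48.4,3.1,0,0,2.379,0,-50.6,-48.4,3.1,0,0,2.379,0,-50.6,-48.4,3.1,0,0,2.379,0,-50.6,-48.4,3.1,0,0,2.379,0,-50.6,-48.4,3.1,0,0,2.379,0,-50.6,-48.4,3.1,0,0,2.379,0,-50.6,-48.4,3.1,0,0,2.379,0,-50.6,-48.4,3.1,0,0,2.379,0,-50.6,-48.4,3.1,0,0,2.379,0]

```text
clock: 1.3
eef_pos: [440.1, 172.0, 209.4]
tool_rot: [3.141, -0.001, 1.311]
force: [0.7, 0.4, 0.1]
width: -0.2
gripper_force: 0.0
```

```bash
python3 -c "
from h import *
delta(W(5,0,180));print(ctrl.read_state()['qpos'].round(2))"
```

```text
pos [440.1 172.  209.4] rot [ 3.141e+00 -1.000e-03  1.311e+00] F [0.7 0.4 0.1] clk 1.3 w -0.2
shift cm [-14.63  13.44   2.94] rotvec [ 0.    -0.001  0.873]
[-0.76  0.44  0.46  2.03 -0.29  0.73 -0.38]
```

step_arm:
  commands: [-14.6,13.4,2.0,0,0,0.873,0,-14.6,13.4,2.0,0,0,0.873,0,-14.6,13.4,2.0,0,0,0.873,0,-14.6,13.4,2.0,0,0,0.873,0,-14.6,13.4,2.0,0,0,0.873,0,-14.6,13.4,2.0,0,0,0.873,0,-14.6,13.4,2.0,0,0,0.873,0,-14.6,13.4,2.0,0,0,0.873,0,-14.6,13.4,2.0,0,0,0.873,0]

```text
clock: 2.2
eef_pos: [532.3, -0.8, 189.3]
tool_rot: [-3.141, -0.0, 0.447]
force: [-0.8, 0.3, -1.0]
width: -0.1
gripper_force: 0.0
```

```bash
python3 -c "
from h import *
delta(W(5,0,92));print(ctrl.read_state()['qpos'].round(2))"
```

```text
pos [532.3  -0.8 189.3] rot [-3.141 -0.     0.447] F [-0.8  0.3 -1. ] clk 2.2 w -0.1
shift cm [-0.12  0.29  9.73] rotvec [-0.    -0.     0.009]
[-0.48  0.6   0.67  1.9  -0.51  0.81 -0.66]
```

step_arm:
  commands: [0.1,0.3,1,0,0,0.009,0,0.1,0.3,3,0,0,0.009,0,0.1,0.3,5,0,0,0.009,0,0.1,0.3,5,0,0,0.009,0,0.1,0.3,5,0,0,0.009,0]

```text
clock: 2.7
eef_pos: [534.4, -3.9, 139.0]
tool_rot: [-3.141, 0.001, 0.435]
force: [0.4, -1.0, -0.7]
width: 0.0
gripper_force: 0.0
```

```bash
python3 -c "
from h import *
delta(W(7,0,93))
g=grab('scene');cv2.imwrite('pics/c3.png',cv2.resize(g['image'][150:330,215:455,::-1],None,fx=3.3,fy=3.3,interpolation=cv2.INTER_CUBIC))"
```

```text
pos [534.4  -3.9 139. ] rot [-3.141e+00  1.000e-03  4.350e-01] F [ 0.4 -1.  -0.7] clk 2.7 w 0.0
shift cm [ 0.02 -0.08  4.6 ] rotvec [-0.     0.001 -0.003]
```

View pics/c3.png

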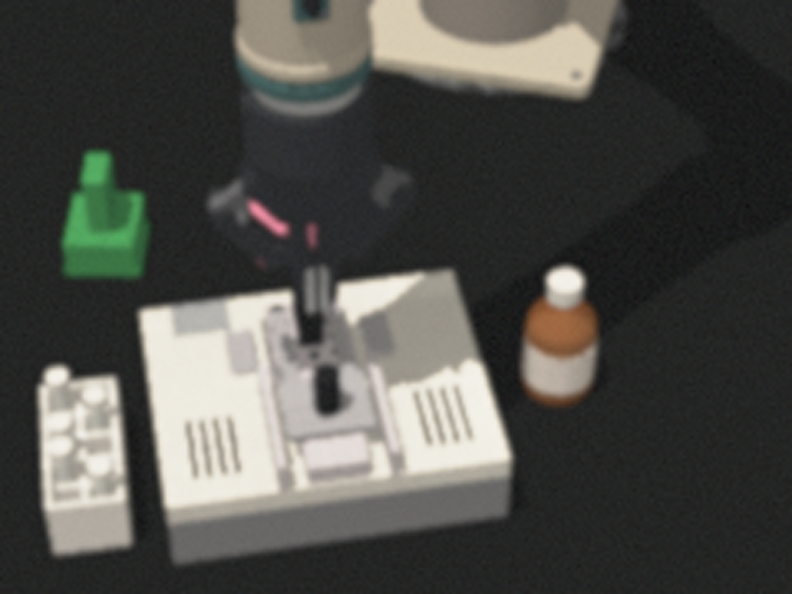

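The shut fingers are at (318,285), centred between the grip and the knob (325,388). Descend and begin the push.

step_arm:
  commands: [0,-0.1,2.5,0,0,0,0,0,-0.1,4.5,0,0,0,0,0,-0.1,4.5,0,0,0,0,1,-0.1,4.5,0,0,0,0,1.5,-0.1,4.5,0,0,0,0,2,-0.1,4.5,0,0,0,0,2.5,-0.1,4.5,0,0,0,0,3,-0.1,4.5,0,0,0,0,3.5,-0.1,4.5,0,0,0,0,4,-0.1,4.5,0,0,0,0]

```text
clock: 3.75
eef_pos: [570.6, 14.2, 94.2]
tool_rot: [-3.142, 0.0, 0.435]
force: [-1.6, -1.3, 2.0]
width: -0.2
gripper_force: 0.8
```

step_arm:
  commands: [0.4,0,0,0,0,0,0,0.8,0,0,0,0,0,0,1.2,0,0,0,0,0,0,1.5,0,0,0,0,0,0,1.7,0,0,0,0,0,0,1.7,0,0,0,0,0,0]

```text
clock: 4.35
eef_pos: [586.2, 21.6, 94.1]
tool_rot: [3.142, -0.001, 0.435]
force: [0.8, -0.6, -0.6]
width: 0.1
gripper_force: 0.0
```

```bash
python3 -c "
from h import *
delta(W(70,0,93))"
```

```text
pos [586.2  21.6  94.1] rot [ 3.142e+00 -1.000e-03  4.350e-01] F [ 0.8 -0.6 -0.6] clk 4.35 w 0.1
shift cm [0.55 0.02 0.11] rotvec [ 0.    -0.001 -0.003]
```

step_arm:
  commands: [0.1,0,0,0,0,0,0,0.2,0,0,0,0,0,0,0.3,0,0,0,0,0,0,0.3,0,0,0,0,0,0]

```text
clock: 4.75
eef_pos: [588.5, 22.7, 94.1]
tool_rot: [-3.141, 0.0, 0.435]
force: [-1.2, -0.1, 0.7]
width: 0.1
gripper_force: 0.5
```

step_arm:
  commands: [0.1,0,0,0,0,0,0,0.2,0,0,0,0,0,0]

```text
clock: 4.95
eef_pos: [590.2, 23.5, 94.1]
tool_rot: [-3.141, 0.0, 0.435]
force: [-0.8, -0.1, 0.6]
width: -0.1
gripper_force: 0.8
```

```bash
python3 -c "
from h import *
g=grab('top');im=g['image'].astype(int);P=cloud(g)
delta(W(70,0,93))
c=proj(g,W(88,0,115)).astype(int);print(c);m=P[...,2]>104
k=np.zeros_like(m);k[c[1]-14:c[1]+14,c[0]-14:c[0]+14]=1;m&=k
q=P[m];print([toH(a).round(0).tolist()+[round(a[2])] for a in q[::6]])
g=grab('scene');cv2.imwrite('pics/c4.png',cv2.resize(g['image'][200:330,235:405,::-1],None,fx=4.5,fy=4.5,interpolation=cv2.INTER_CUBIC))"
```

```text
pos [590.4  23.6  94.1] rot [-3.141  0.     0.435] F [-1.3  0.3  0.1] clk 5.0 w -0.3
shift cm [0.08 0.03 0.11] rotvec [-0.     0.    -0.003]
[307 200]
[[13.0, 37.0, 569], [13.0, 30.0, 557], [13.0, 22.0, 543], [14.0, 14.0, 526], [14.0, 6.0, 513], [12.0, 35.0, 566], [12.0, 28.0, 554], [13.0, 20.0, 536], [14.0, 11.0, 517], [16.0, 2.0, 496], [11.0, 33.0, 561], [11.0, 26.0, 548], [12.0, 18.0, 532], [13.0, 9.0, 512], [9.0, 39.0, 571], [10.0, 31.0, 555], [10.0, 24.0, 543], [11.0, 15.0, 524], [13.0, 6.0, 503], [8.0, 37.0, 567], [8.0, 29.0, 553], [9.0, 21.0, 536], [11.0, 13.0, 514], [16.0, 2.0, 480], [7.0, 35.0, 563], [7.0, 27.0, 550], [9.0, 19.0, 528], [10.0, 11.0, 510], [6.0, 40.0, 572], [6.0, 33.0, 558], [7.0, 25.0, 542], [8.0, 17.0, 520], [13.0, 7.0, 486], [4.0, 38.0, 569], [5.0, 31.0, 552], [6.0, 23.0, 536], [9.0, 14.0, 509], [16.0, 3.0, 460], [3.0, 36.0, 565], [4.0, 29.0, 547], [5.0, 21.0, 528], [9.0, 11.0, 497], [2.0, 42.0, 573], [2.0, 35.0, 560], [3.0, 27.0, 541], [5.0, 18.0, 517], [12.0, 7.0, 470], [1.0, 40.0, 569], [1.0, 33.0, 554], [3.0, 25.0, 534], [6.0, 16.0, 506], [14.0, 4.0, 45
[... 785 characters left out ...]
-9.0, 41.0, 558], [-6.0, 33.0, 530], [0.0, 23.0, 481], [32.0, 3.0, 303], [-11.0, 47.0, 570], [-9.0, 39.0, 548], [0.0, 29.0, 488], [3.0, 20.0, 457], [32.0, -0.0, 290], [-12.0, 45.0, 565], [-9.0, 37.0, 538], [-2.0, 27.0, 487], [32.0, 7.0, 299], [33.0, -4.0, 267], [-12.0, 43.0, 556], [1.0, 33.0, 477], [-1.0, 25.0, 468], [31.0, 4.0, 284], [-14.0, 48.0, 570], [-12.0, 41.0, 545], [-2.0, 29.0, 478], [35.0, 9.0, 267], [32.0, -2.0, 262], [-14.0, 45.0, 556], [41.0, 26.0, 270], [-3.0, 27.0, 467], [32.0, 6.0, 266], [-16.0, 50.0, 569], [-14.0, 43.0, 545], [39.0, 23.0, 265], [34.0, 13.0, 265], [32.0, 2.0, 251], [-17.0, 49.0, 563], [45.0, 29.0, 241], [37.0, 20.0, 256], [33.0, 10.0, 254], [32.0, -1.0, 235]]
```

View pics/c4.png

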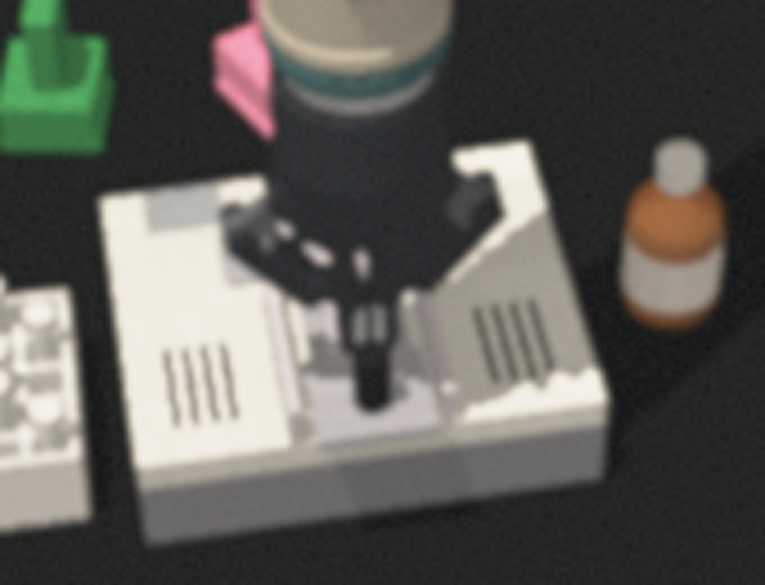

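The knob (372,385) has moved back with the fingers and the keeper is near the rear edge. I'll creep on until the stop shows in the force.

step_arm:
  commands: [0.1,0,0,0,0,0,0,0.2,0,0,0,0,0,0]

```text
clock: 5.25
eef_pos: [591.4, 24.0, 94.1]
tool_rot: [-3.141, 0.002, 0.435]
force: [-4.5, -2.1, 2.8]
width: 0.1
gripper_force: 2.3
```

step_arm:
  commands: [0.1,0,0,0,0,0,0,0.15,0,0,0,0,0,0]

```text
clock: 5.45
eef_pos: [591.4, 24.0, 94.0]
tool_rot: [-3.14, 0.004, 0.434]
force: [-7.0, -3.1, 4.5]
width: 0.1
gripper_force: 3.7
```

Stop reached at tool x = 70 mm, just as predicted. Back off, rise, open and go over the grip.

step_arm:
  commands: [-0.4,0,0,0,0,0,0,-0.8,0,-2,0,0,0,0,-0.8,0,-6,0,0,0,0,-3,0,-8,0,0,0,0.9,-7,0,-8,0,0,0,0.9,-10.5,0,-8,0,0,0,0.9,-10.5,0,-8,0,0,0,0.9,-10.5,0,-8,0,0,0,0.9]

```text
clock: 6.25
eef_pos: [499.2, -19.4, 174.8]
tool_rot: [3.141, -0.003, 0.434]
force: [0.5, 0.7, 0.1]
width: 72.5
gripper_force: 0.0
```

```bash
python3 - <<'E'
from h import *
d=grab('top');im=d['image'];P=cloud(d)
m=(np.abs(P[...,2]-60)<7)
m[:180]=0;m[305:]=0;m[:,:255]=0;m[:,395:]=0
v,u=np.where(m);pts=np.array([plane(d,a,b,60)[:2] for a,b in zip(u,v)],np.float32)
print(cv2.minAreaRect(pts))
delta(W(-35,0,87))
cv2.imwrite('pics/c5.png',cv2.resize(im[165:310,240:430,::-1],None,fx=4,fy=4,interpolation=cv2.INTER_CUBIC))
E
```

```text
((542.515869140625, -37.682159423828125), (179.99395751953125, 290.06842041015625), 24.969858169555664)
pos [499.9 -19.  174.7] rot [ 3.141e+00 -3.000e-03  4.350e-01] F [-0.4 -0.3  0.2] clk 6.3 w 76.6
shift cm [-0.44  0.01  8.76] rotvec [ 0.001 -0.003 -0.003]
```

View pics/c5.png

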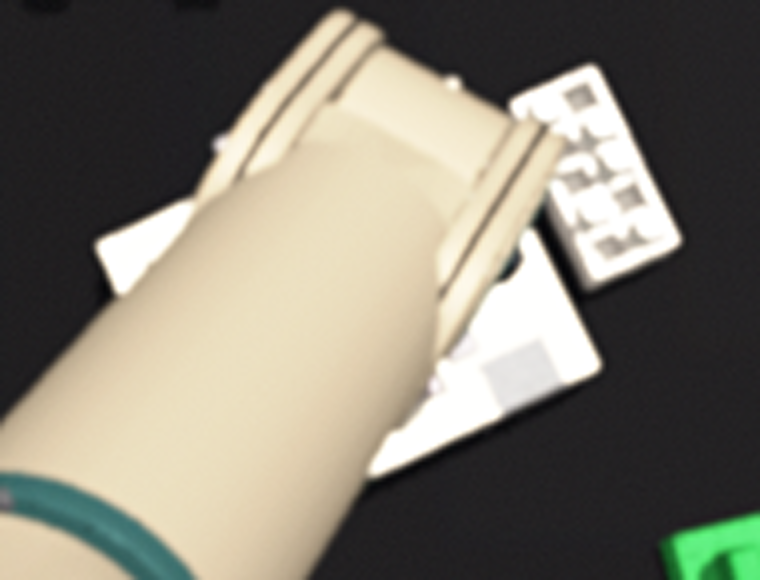

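The arm hides most of the heater. Its right-front corner (600,362), top px (390,255), is where it was, so it hasn't moved. Descend and close.

step_arm:
  commands: [-0.4,0,0,0,0.003,-0.003,1,-0.4,0,3,0,0.003,-0.003,0.9,-0.4,0,6,0,0.003,-0.003,0.9,-0.4,0,8.8,0,0.003,-0.003,0.9,-0.4,0,8.8,0,0.003,-0.003,0.9,-0.4,0,8.8,0,0.003,-0.003,0.9]

```text
clock: 6.9
eef_pos: [495.0, -21.3, 86.2]
tool_rot: [3.141, -0.002, 0.438]
force: [0.3, -0.2, 0.3]
width: 76.7
gripper_force: 0.0
```

```bash
python3 - <<'E'
from h import *
delta(W(-35,0,86))
g=grab('scene');cv2.imwrite('pics/c6.png',cv2.resize(g['image'][200:330,235:405,::-1],None,fx=4.5,fy=4.5,interpolation=cv2.INTER_CUBIC))
E
```

```text
pos [495.  -21.3  86.2] rot [ 3.141e+00 -2.000e-03  4.380e-01] F [ 0.3 -0.2  0.3] clk 6.9 w 76.7
shift cm [0.13 0.01 0.02] rotvec [ 0.    -0.002 -0.   ]
```

View pics/c6.png

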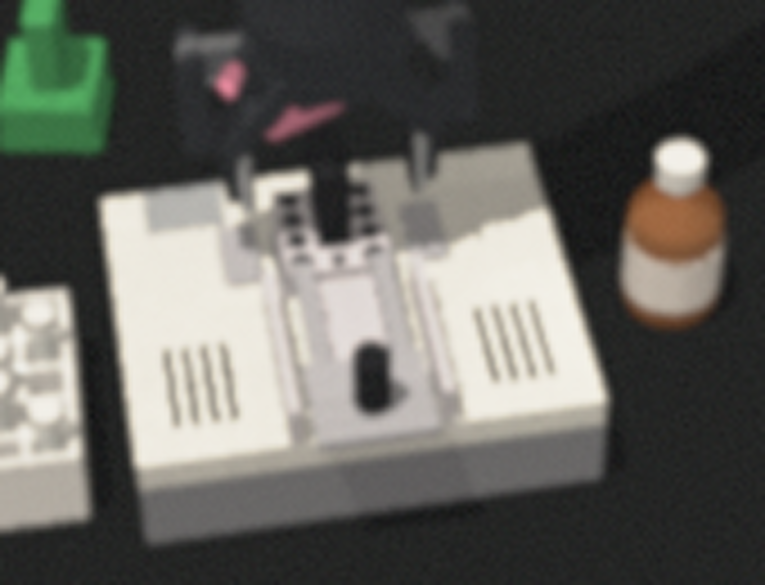

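The keeper is fully back and clear of the block. The fingers (243,185) and (420,160) straddle the grip (332,205). Closing.

step_arm:
  commands: [0,0,0,0,0,0,0.3,0,0,0,0,0,0,0.3,0,0,0,0,0,0,0.3,0,0,0,0,0,0,0.3,0,0,0,0,0,0,0.25,0,0,0,0,0,0,0.2,0,0,0,0,0,0,0,0,0,0,0,0,0,0,0,0,0,0,0,0,0,0,0,0,0,0,0,0]

```text
clock: 7.95
eef_pos: [495.2, -21.7, 86.5]
tool_rot: [3.14, -0.004, 0.437]
force: [1.9, -2.4, 3.8]
width: 17.3
gripper_force: 58.7
```

```bash
python3 - <<'E'
from h import *
s=ctrl.read_state();print({k:np.round(v,3) for k,v in s.items()})
delta(W(-35,0,86))
E
```

```text
{'clock': np.float64(7.95), 'qpos': array([-0.343,  0.704,  0.503,  2.081, -0.681,  0.519, -0.467]), 'qd': array([ 0.   , -0.002, -0.   ,  0.001, -0.001,  0.001,  0.   ]), 'tau': array([-1.4870e+00, -4.4616e+01,  4.8730e+00, -7.7180e+00, -3.1200e-01,
        9.1300e-01, -1.6000e-02]), 'eef_pos': array([495.173, -21.745,  86.452]), 'tool_rot': array([ 3.14 , -0.004,  0.437]), 'force': array([ 1.897, -2.422,  3.834]), 'torque': array([-0.625, -0.251,  0.003]), 'gripper_force': np.float64(58.718), 'width': np.float64(17.348)}
pos [495.2 -21.7  86.5] rot [ 3.14  -0.004  0.437] F [ 1.9 -2.4  3.8] clk 7.95 w 17.3
shift cm [ 0.13 -0.04  0.05] rotvec [ 0.001 -0.004 -0.001]
```

Gripped (17 mm, 59 N). Work out the rocking rows: first tilt on the right lower edge, raising the left one, with a slight downward bias.

```bash
cat > rock.py <<'E'
# poses of tool in heater (y,z) from block edge pivot; h= tool height over block underside
import numpy as np
h=42.4
def pose(side,th,y,z):
    t=np.radians(th);r=np.array([29 if side=='R' else -29,h]);c,s=np.cos(t),np.sin(t)
    return np.array([y,z])+[c*r[0]-s*r[1],s*r[0]+c*r[1]],t
def rows(start,seq):
    p0,t0=pose(*start);c,s=np.cos(t0),np.sin(t0)
    for a in seq:
        p,t=pose(*a);d=p-p0;dy=c*d[0]+s*d[1];dz=-s*d[0]+c*d[1]
        print(a,'-> y %.2f z %.2f rx %.3f'%(-dy/10,-dz/10,t-t0))
E
python3 - <<'E'
from rock import *
rows(('R',0,-29,0),[('R',t,-29+.08*t,-min(1.5,t*.4)) for t in (1,2,3,4,5,6,7,8,9,10)])
E
```

```text
('R', 1, -28.92, -0.4) -> y 0.07 z -0.01 rx 0.017
('R', 2, -28.84, -0.8) -> y 0.13 z -0.02 rx 0.035
('R', 3, -28.76, -1.2000000000000002) -> y 0.20 z -0.03 rx 0.052
('R', 4, -28.68, -1.5) -> y 0.27 z -0.04 rx 0.070
('R', 5, -28.6, -1.5) -> y 0.34 z -0.09 rx 0.087
('R', 6, -28.52, -1.5) -> y 0.41 z -0.13 rx 0.105
('R', 7, -28.44, -1.5) -> y 0.48 z -0.17 rx 0.122
('R', 8, -28.36, -1.5) -> y 0.55 z -0.21 rx 0.140
('R', 9, -28.28, -1.5) -> y 0.63 z -0.25 rx 0.157
('R', 10, -28.2, -1.5) -> y 0.70 z -0.29 rx 0.175
```

step_arm:
  commands: [0,0.07,-0.01,0.017,0,0,0,0,0.13,-0.02,0.035,0,0,0,0,0.2,-0.03,0.052,0,0,0,0,0.27,-0.04,0.07,0,0,0,0,0.34,-0.09,0.087,0,0,0]

```text
clock: 8.45
eef_pos: [496.7, -24.5, 88.2]
tool_rot: [-3.054, -0.005, 0.438]
force: [-1.5, -0.0, 12.3]
width: 17.2
gripper_force: 61.1
```

```bash
cat >> rock.py <<'E'
def meas():
    from h import ctrl,Ro,toH,A
    s=ctrl.read_state();R=Ro.from_euler('z',-A)*Ro.from_euler('xyz',s['tool_rot'])*Ro.from_euler('x',-np.pi)
    v=R.as_rotvec();t=v[0];p=np.array([toH(s['eef_pos'])[1]-toH(np.array([495.17,-21.75]))[1],s['eef_pos'][2]-86.45+h])
    c,sn=np.cos(t),np.sin(t);e=lambda y:(p+[c*y+sn*h,sn*y-c*h]).round(1)
    f=Ro.from_euler('z',-A).apply(s['force']);m=Ro.from_euler('z',-A).apply(s['torque'])
    print('clk',s['clock'],'tilt',np.degrees(v).round(1),'right edge',e(-29),'left edge',e(29),'Fh',f.round(1),'Mh',m.round(2),'w',round(s['width'],1))
E
python3 -c "
from rock import *
meas()
rows(('R',5,-28.6,-1.5),[('R',t,-29+.08*t,-1.5) for t in (6,7,8,9,10)])"
```

```text
clk 8.45 tilt [ 5.  -0.3  0. ] right edge [-28.4  -0.7] left edge [29.4  4.4] Fh [-1.3  0.6 12.3] Mh [-1.51  0.62  0.06] w 17.2
('R', 6, -28.52, -1.5) -> y 0.07 z -0.05 rx 0.017
('R', 7, -28.44, -1.5) -> y 0.13 z -0.10 rx 0.035
('R', 8, -28.36, -1.5) -> y 0.20 z -0.14 rx 0.052
('R', 9, -28.28, -1.5) -> y 0.27 z -0.19 rx 0.070
('R', 10, -28.2, -1.5) -> y 0.34 z -0.23 rx 0.087
```

step_arm:
  commands: [0,0.07,-0.05,0.017,0,0,0,0,0.13,-0.1,0.035,0,0,0,0,0.2,-0.14,0.052,0,0,0,0,0.27,-0.19,0.07,0,0,0,0,0.34,-0.23,0.087,0,0,0]

```text
clock: 8.95
eef_pos: [498.1, -29.0, 90.3]
tool_rot: [-2.969, -0.004, 0.439]
force: [-3.0, -4.5, 14.9]
width: 17.3
gripper_force: 60.9
```

```bash
python3 -c "
from rock import *
meas()
rows(('R',10,-28.2,-1.5),[('R',t,-28+.1*(t-12),-1.5) for t in (11,12,13,14,14.5,14.5)])"
```

```text
clk 8.95 tilt [ 9.9 -0.2  0.1] right edge [-29.1  -0.5] left edge [28.1  9.5] Fh [-4.6 -2.8 14.9] Mh [-1.06  0.65  0.64] w 17.3
('R', 11, -28.1, -1.5) -> y 0.06 z -0.05 rx 0.017
('R', 12, -28.0, -1.5) -> y 0.13 z -0.10 rx 0.035
('R', 13, -27.9, -1.5) -> y 0.20 z -0.14 rx 0.052
('R', 14, -27.8, -1.5) -> y 0.26 z -0.19 rx 0.070
('R', 14.5, -27.75, -1.5) -> y 0.30 z -0.21 rx 0.079
('R', 14.5, -27.75, -1.5) -> y 0.30 z -0.21 rx 0.079
```

step_arm:
  commands: [0,0.06,-0.05,0.017,0,0,0,0,0.13,-0.1,0.035,0,0,0,0,0.2,-0.14,0.052,0,0,0,0,0.26,-0.19,0.07,0,0,0,0,0.3,-0.21,0.079,0,0,0,0,0.3,-0.21,0.079,0,0,0]

```text
clock: 9.55
eef_pos: [498.8, -31.4, 91.9]
tool_rot: [-2.888, -0.003, 0.438]
force: [-2.2, -4.0, 15.2]
width: 17.3
gripper_force: 60.9
```

```bash
python3 - <<'E'
from rock import *
from h import *
meas()
rows(('R',14.5,-27.75,-1.5),[('L',t,28.5+.05*(14.5-t),11.5-min(1.5,.2*(14.5-t))) for t in (14,13,12,11,10,9,8,7,6)])
print(pose('R',14.5,-27.75,-1.5),pose('L',14.5,28.5,11.5))
g=grab('scene');cv2.imwrite('pics/c7.png',cv2.resize(g['image'][205:325,235:395,::-1],None,fx=5,fy=5,interpolation=cv2.INTER_CUBIC))
E
```

```text
clk 9.55 tilt [14.5 -0.2  0. ] right edge [-27.7  -0.5] left edge [28.4 14.1] Fh [-3.7 -2.6 15.2] Mh [-0.5   0.79  0.36] w 17.3
('L', 14, 28.525, 11.4) -> y -0.01 z 0.13 rx -0.009
('L', 13, 28.575, 11.2) -> y -0.08 z 0.11 rx -0.026
('L', 12, 28.625, 11.0) -> y -0.16 z 0.08 rx -0.044
('L', 11, 28.675, 10.8) -> y -0.23 z 0.05 rx -0.061
('L', 10, 28.725, 10.6) -> y -0.31 z 0.03 rx -0.079
('L', 9, 28.775, 10.4) -> y -0.39 z 0.00 rx -0.096
('L', 8, 28.825, 10.2) -> y -0.47 z -0.02 rx -0.113
('L', 7, 28.875, 10.0) -> y -0.55 z -0.04 rx -0.131
('L', 6, 28.925, 10.0) -> y -0.63 z -0.08 rx -0.148
(array([-10.2898306 ,  46.81048007]), np.float64(0.2530727415391778)) (array([-10.19239374,  45.28843983]), np.float64(0.2530727415391778))
```

View pics/c7.png

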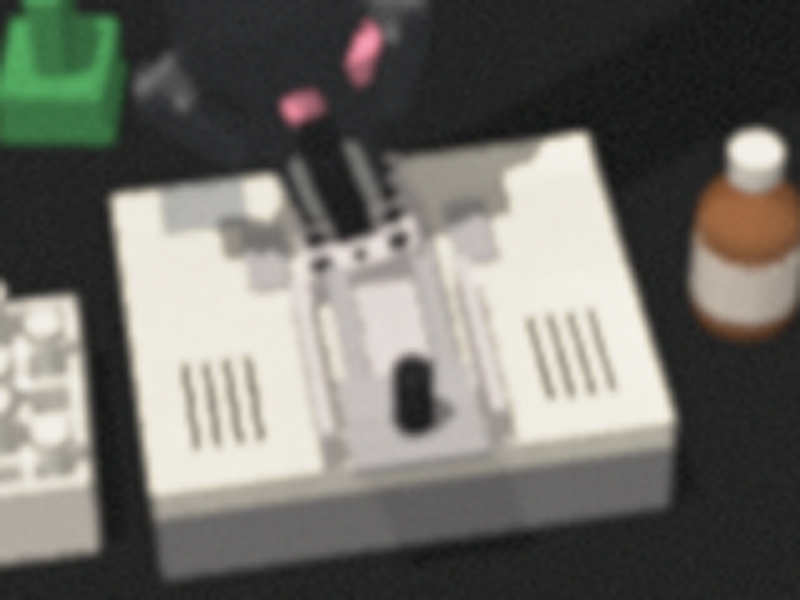

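The block (355,200) is tilted with its left edge up, and the heater is flat. Now tilt back about the raised left edge.

step_arm:
  commands: [0,-0.01,0.13,-0.009,0,0,0,0,-0.08,0.11,-0.026,0,0,0,0,-0.16,0.08,-0.044,0,0,0,0,-0.23,0.05,-0.061,0,0,0,0,-0.31,0.02,-0.079,0,0,0]

```text
clock: 10.1
eef_pos: [497.4, -28.6, 91.6]
tool_rot: [-2.968, -0.003, 0.437]
force: [-0.2, -4.9, 4.7]
width: 17.5
gripper_force: 59.6
```

```bash
python3 - <<'E'
from rock import *
meas()
rows(('L',10,28.725,10.7),[('L',t,28.5+.05*(14.5-t),10.7-.05*(10-t)) for t in (9,8,7,6,5,4,3,2,1)])
E
```

```text
clk 10.1 tilt [ 9.9 -0.2 -0.1] right edge [-28.4   0.8] left edge [28.7 10.8] Fh [-2.3 -4.3  4.7] Mh [-0.4   0.53 -0.  ] w 17.5
('L', 9, 28.775, 10.649999999999999) -> y -0.08 z -0.04 rx -0.017
('L', 8, 28.825, 10.6) -> y -0.16 z -0.09 rx -0.035
('L', 7, 28.875, 10.549999999999999) -> y -0.24 z -0.13 rx -0.052
('L', 6, 28.925, 10.5) -> y -0.32 z -0.17 rx -0.070
('L', 5, 28.975, 10.45) -> y -0.40 z -0.21 rx -0.087
('L', 4, 29.025, 10.399999999999999) -> y -0.48 z -0.25 rx -0.105
('L', 3, 29.075, 10.35) -> y -0.57 z -0.28 rx -0.122
('L', 2, 29.125, 10.299999999999999) -> y -0.65 z -0.32 rx -0.140
('L', 1, 29.175, 10.25) -> y -0.74 z -0.35 rx -0.157
```

step_arm:
  commands: [0,-0.08,-0.04,-0.017,0,0,0,0,-0.16,-0.09,-0.035,0,0,0,0,-0.24,-0.13,-0.052,0,0,0]

```text
clock: 10.4
eef_pos: [496.3, -26.2, 93.4]
tool_rot: [-3.019, -0.002, 0.437]
force: [-0.5, -4.2, 8.1]
width: 17.4
gripper_force: 60.2
```

```bash
python3 - <<'E'
from rock import *
meas()
rows(('L',7,28.875,10.55),[('L',t,28.5+.05*(14.5-t),10.55-.1*(7-t)) for t in (6,5,4,3,2,1)])
E
```

```text
clk 10.4 tilt [ 7.  -0.1 -0.1] right edge [-28.1   3.7] left edge [29.5 10.8] Fh [-2.2 -3.6  8.1] Mh [0.   0.61 0.16] w 17.4
('L', 6, 28.925, 10.450000000000001) -> y -0.08 z -0.04 rx -0.017
('L', 5, 28.975, 10.350000000000001) -> y -0.16 z -0.08 rx -0.035
('L', 4, 29.025, 10.25) -> y -0.24 z -0.11 rx -0.052
('L', 3, 29.075, 10.15) -> y -0.32 z -0.15 rx -0.070
('L', 2, 29.125, 10.05) -> y -0.40 z -0.18 rx -0.087
('L', 1, 29.175, 9.950000000000001) -> y -0.48 z -0.22 rx -0.105
```

step_arm:
  commands: [0,-0.08,-0.04,-0.017,0,0,0,0,-0.16,-0.08,-0.035,0,0,0,0,-0.24,-0.11,-0.052,0,0,0,0,-0.32,-0.15,-0.07,0,0,0]

```text
clock: 10.8
eef_pos: [495.1, -23.7, 95.7]
tool_rot: [-3.089, -0.003, 0.437]
force: [-1.6, -4.2, 13.6]
width: 17.6
gripper_force: 60.7
```

```bash
python3 - <<'E'
from rock import *
meas()
rows(('L',3,29.075,10.15),[('L',t,29.1,10.15) for t in (2,1,0,-1,-2,-3,-4,-5,-6,-6.5)])
E
```

```text
clk 10.8 tilt [ 3.  -0.2 -0.1] right edge [-28.5   7.8] left edge [29.5 10.8] Fh [-3.2 -3.2 13.6] Mh [-0.04  0.79  0.1 ] w 17.6
('L', 2, 29.1, 10.15) -> y -0.08 z -0.05 rx -0.017
('L', 1, 29.1, 10.15) -> y -0.15 z -0.10 rx -0.035
('L', 0, 29.1, 10.15) -> y -0.23 z -0.15 rx -0.052
('L', -1, 29.1, 10.15) -> y -0.31 z -0.19 rx -0.070
('L', -2, 29.1, 10.15) -> y -0.38 z -0.24 rx -0.087
('L', -3, 29.1, 10.15) -> y -0.46 z -0.28 rx -0.105
('L', -4, 29.1, 10.15) -> y -0.54 z -0.32 rx -0.122
('L', -5, 29.1, 10.15) -> y -0.62 z -0.36 rx -0.140
('L', -6, 29.1, 10.15) -> y -0.70 z -0.40 rx -0.157
('L', -6.5, 29.1, 10.15) -> y -0.74 z -0.42 rx -0.166
```

step_arm:
  commands: [0,-0.08,-0.05,-0.017,0,0,0,0,-0.15,-0.1,-0.035,0,0,0,0,-0.23,-0.15,-0.052,0,0,0,0,-0.31,-0.19,-0.07,0,0,0,0,-0.38,-0.24,-0.087,0,0,0]

```text
clock: 11.3
eef_pos: [493.6, -20.5, 98.2]
tool_rot: [3.106, -0.003, 0.437]
force: [-1.7, -2.9, 12.7]
width: 17.1
gripper_force: 60.6
```

```bash
python3 - <<'E'
from rock import *
meas()
rows(('L',-2,29.1,10.15),[('L',t,29.1,10.15) for t in (-3,-4,-5,-6,-6.5,-6.5)])
E
```

```text
clk 11.3 tilt [-2.  -0.2 -0.1] right edge [-28.7  12.8] left edge [29.3 10.8] Fh [-2.8 -1.9 12.7] Mh [-0.34  0.86  0.05] w 17.1
('L', -3, 29.1, 10.15) -> y -0.07 z -0.05 rx -0.017
('L', -4, 29.1, 10.15) -> y -0.15 z -0.10 rx -0.035
('L', -5, 29.1, 10.15) -> y -0.23 z -0.15 rx -0.052
('L', -6, 29.1, 10.15) -> y -0.30 z -0.19 rx -0.070
('L', -6.5, 29.1, 10.15) -> y -0.34 z -0.21 rx -0.079
('L', -6.5, 29.1, 10.15) -> y -0.34 z -0.21 rx -0.079
```

step_arm:
  commands: [0,-0.07,-0.05,-0.017,0,0,0,0,-0.15,-0.1,-0.035,0,0,0,0,-0.23,-0.15,-0.052,0,0,0,0,-0.3,-0.19,-0.07,0,0,0,0,-0.34,-0.21,-0.079,0,0,0,0,-0.34,-0.21,-0.079,0,0,0]

```text
clock: 11.9
eef_pos: [492.1, -17.5, 100.1]
tool_rot: [3.027, -0.003, 0.437]
force: [-2.2, -3.7, 14.1]
width: 17.6
gripper_force: 60.8
```

```bash
python3 - <<'E'
from rock import *
meas()
rows(('L',-6.5,29.1,10.15),[('L',-6,29.1,11),('L',-5,29,12),('L',-5,29,13),('L',-4,29,14.5),('L',-2,29,15.5),('L',0,29,17),('L',0,29,17)])
E
```

```text
clk 11.9 tilt [-6.6 -0.2 -0.1] right edge [-28.5  17.3] left edge [29.1 10.6] Fh [-3.5 -2.4 14.1] Mh [-0.59  0.8  -0.02] w 17.6
('L', -6, 29.1, 11) -> y 0.05 z -0.06 rx 0.009
('L', -5, 29, 12) -> y 0.14 z -0.11 rx 0.026
('L', -5, 29, 13) -> y 0.15 z -0.20 rx 0.026
('L', -4, 29, 14.5) -> y 0.24 z -0.30 rx 0.044
('L', -2, 29, 15.5) -> y 0.39 z -0.29 rx 0.079
('L', 0, 29, 17) -> y 0.55 z -0.32 rx 0.113
('L', 0, 29, 17) -> y 0.55 z -0.32 rx 0.113
```

step_arm:
  commands: [0,0.05,-0.06,0.009,0,0,0,0,0.14,-0.11,0.026,0,0,0,0,0.15,-0.2,0.026,0,0,0,0,0.24,-0.3,0.044,0,0,0]

```text
clock: 12.3
eef_pos: [492.6, -18.3, 101.9]
tool_rot: [3.072, -0.001, 0.438]
force: [0.9, -4.3, -5.3]
width: 17.4
gripper_force: 59.2
```

```bash
python3 - <<'E'
from rock import *
meas()
rows(('L',-4,29,14.5),[('L',-3,29,15.5),('L',-2,29,16.5),('L',-1,29,17.5),('L',0,29,18.5),('L',0,29,22),('L',0,29,26),('L',0,29,30),('L',0,29,33),('L',0,29,33)])
E
```

```text
clk 12.3 tilt [-4.  -0.1  0. ] right edge [-27.7  17.5] left edge [30.2 13.5] Fh [-1.  -4.3 -5.3] Mh [-0.95  0.25 -0.06] w 17.4
('L', -3, 29, 15.5) -> y 0.08 z -0.05 rx 0.017
('L', -2, 29, 16.5) -> y 0.16 z -0.10 rx 0.035
('L', -1, 29, 17.5) -> y 0.24 z -0.14 rx 0.052
('L', 0, 29, 18.5) -> y 0.32 z -0.19 rx 0.070
('L', 0, 29, 22) -> y 0.34 z -0.54 rx 0.070
('L', 0, 29, 26) -> y 0.37 z -0.93 rx 0.070
('L', 0, 29, 30) -> y 0.40 z -1.33 rx 0.070
('L', 0, 29, 33) -> y 0.42 z -1.63 rx 0.070
('L', 0, 29, 33) -> y 0.42 z -1.63 rx 0.070
```

step_arm:
  commands: [0,0.1,-0.05,0.017,0,0,0,0,0.19,-0.1,0.035,0,0,0,0,0.28,-0.14,0.052,0,0,0,0,0.36,-0.19,0.07,0,0,0,0,0.36,-0.3,0.07,0,0,0]

```text
clock: 12.8
eef_pos: [494.1, -21.4, 105.8]
tool_rot: [-3.139, -0.002, 0.437]
force: [-2.0, -0.4, -3.2]
width: 17.1
gripper_force: 59.6
```

```bash
python3 - <<'E'
from rock import *
meas()
E
```

```text
clk 12.8 tilt [ 0.1 -0.1 -0.1] right edge [-28.2  19.2] left edge [29.8 19.4] Fh [-2.   0.5 -3.2] Mh [-0.01  0.55 -0.01] w 17.1
```

Free: it carries only the block's weight, 3.2 N. Lift to about 18 mm above the heater's top and settle.

step_arm:
  commands: [0,0,-0.3,0,0,0,0,0,0,-0.7,0,0,0,0,0,0,-1.1,0,0,0,0,0,0,-1.4,0,0,0,0,0,0,-1.5,0,0,0,0,0,0,-1.5,0,0,0,0,0,0,-1.5,0,0,0,0,0,0,-1.5,0,0,0,0,0,0,-1.5,0,0,0,0]

```text
clock: 13.7
eef_pos: [494.3, -21.4, 120.9]
tool_rot: [-3.141, -0.002, 0.438]
force: [-4.5, -0.5, 0.9]
width: 17.5
gripper_force: 60.2
```

```bash
python3 - <<'E'
from rock import *
from h import *
meas()
g=grab('scene');cv2.imwrite('pics/c8.png',cv2.resize(g['image'][180:330,215:410,::-1],None,fx=4,fy=4,interpolation=cv2.INTER_CUBIC))
E
```

```text
clk 13.7 tilt [ 0.  -0.1 -0. ] right edge [-28.3  34.4] left edge [29.7 34.4] Fh [-4.2  1.5  0.9] Mh [0.29 1.26 0.02] w 17.5
```

View pics/c8.png

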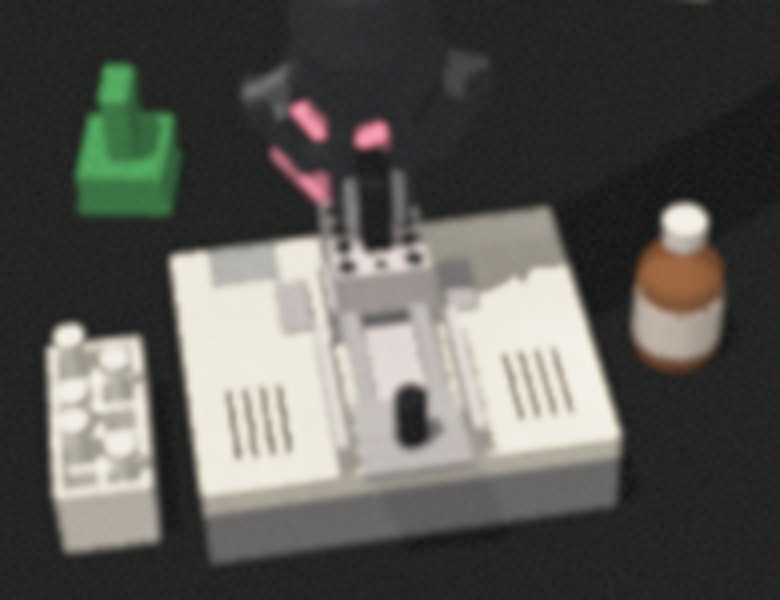

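The block is out, level and over the well, and the heater is flat. The -4 N in x suggests its back face touches the keeper's prong tips (nominally 1 mm apart), so I move 4 mm forward to relieve it.

step_arm:
  commands: [-0.2,0,0,0,0,0,0,-0.4,0,0,0,0,0,0,-0.4,0,0,0,0,0,0,-0.4,0,0,0,0,0,0,-0.4,0,0,0,0,0,0]

```text
clock: 14.25
eef_pos: [491.7, -23.1, 120.9]
tool_rot: [3.141, -0.004, 0.438]
force: [0.2, -0.0, -3.3]
width: 17.2
gripper_force: 59.7
```

```bash
python3 - <<'E'
from rock import *
from h import *
meas()
s=grab('scene');P=cloud(s)
# heater top height & knob position check
for x,y in((40,80),(40,-80),(75,60),(75,-60)):
    u,v=proj(s,W(x,y,60)).round().astype(int);print((x,y),np.nanmedian(P[v-2:v+3,u-2:u+3,2]).round(1))
m=np.abs(P[...,2]-60)<6;m[:230]=0;m[325:]=0;m[:,:250]=0;m[:,375:]=0
q=np.array([toH(a) for a in P[m]]);print(np.percentile(q,[0.5,99.5],axis=0).round(0))
c=proj(s,W(90,0,115)).astype(int);k=P[c[1]-10:c[1]+14,c[0]-10:c[0]+10].reshape(-1,3);k=k[(k[:,2]>108)&(k[:,2]<119)];print('knob',toH(k.mean(0)),len(k))
E
```

```text
clk 14.25 tilt [-0.  -0.2 -0. ] right edge [-28.8  34.5] left edge [29.2 34.5] Fh [ 0.2 -0.1 -3.3] Mh [-0.01 -0.04 -0.07] w 17.2
(40, 80) 62.2
(40, -80) 61.3
(75, 60) 60.7
(75, -60) 61.6
[[ -90. -107.]
 [  92.  111.]]
knob [92.95349995  1.28056173] 66
```

```bash
python3 -c "
from cell import ctrl
print(ctrl.finish_job())"
```

```text
the job is handed in; nothing more can be done
None
```

The job is handed in at about 14 s: the keeper is fully back on its stop, both catches are free, and the gripper holds the block level and at rest about 18 mm above the heater's top. The heater is still flat where it was, and I touched nothing else on the bench.

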